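Earth the antenna: hold the safety catch, slide the bolt

TASK

Earth the antenna before the station is left: with one fingertip press the steel spring catch plate of the earthing unit down and keep it held down while the other finger pushes the brass bolt by its thumb tab all the way home into the earth clamp, then let the catch spring fully up again and take the hand clear. Do not let the catch up while the bolt is on its way. Only touch and push: nothing is to be picked up, and everything else on the desk stays where it is.

Things in the scene. Friction and masses are not known exactly. Their poses are not given: they have to be found in the camera images.
- earth_unit: low grey metal box fixed to the desk, 140 (x) x 200 (y) x 45 mm, origin under its centre. Own axes: +x to the side with three coax sockets; the bolt slides to +y. On its deck, 55 mm apart: catch plate (line x = -27 mm) and bolt (line x = +28). Staples over the bolt bar (y = -67, +40) reach z 61 mm, the brass earth clamp that the bolt enters (y 67 to 97) z 68. The coax adaptor reaches z 73.
- earth_bolt (a joint): travel of the brass bolt in m along the unit's +y: 0 = drawn back (start, 0 to 0.002), 0.040 = fully home in the earth clamp (end stop). About 3 N of friction; stays where it is left. With the catch up it moves 3 mm only; if the catch comes up half-way it locks the bolt there; beyond 0.037 the catch can come up again and locks the bolt home.
- bolt_tab (a point): middle of the top edge of the bolt's upright brass thumb tab, 94.5 mm above the desk; moves with the bolt, axes as the unit's. Tab 28 mm wide (unit x), 10 mm thick (unit y), standing 36 mm above the 14 mm wide bolt bar, whose top is 58 mm above the desk. With the bolt at 0 it is at unit x = 28, y = -20 mm; pushed on its -y face it ends at y = +20.
- safety_catch (a joint): how far the spring catch plate is pressed down, in m: 0 = up, 0.010 = at its stop. The bolt is free when it is more than about 0.0055; the spring takes about 2 N at first and 7 N at the stop.
- catch_plate (a point): centre of the top of the steel catch plate: flat bar 26 mm wide (unit x), 110 mm long (unit y, along the bolt), centred at unit x = -27, y = -20 mm; its top is 75 mm above the desk when up, 65 mm at the stop. It moves straight down wherever it is pressed, and a fingertip can slide along it. Axes as the unit's.
- pen_mug: blue mug, 76 mm across and 90 mm tall, with pens standing in it up to 145 mm; loose, leave alone; origin under its centre
- screw_jar: glass jar with a steel lid, 64 mm across, 85 mm tall; loose, leave alone; origin under its centre
- morse_paddle: Morse paddle on a dark steel base 90 x 75 mm with a clear cover, 55 mm tall; loose, leave alone; origin under the base centre
- solder_reel: grey solder reel standing on end, 54 mm across, 40 mm tall; loose, beside the unit, leave alone; origin under its centre
- screwdriver: screwdriver with a black handle, 180 mm long, lying beside the unit; loose, leave alone; origin under its middle
- coax_adaptor: small steel coaxial adaptor, 22 mm across, 28 mm tall, standing on the unit's deck near its left front corner; loose, leave alone; origin under its centre
- dial_knob: spare black dial knob, 36 mm across, 20 mm tall, lying beside the unit; loose, leave alone; origin under its centre

How it is judged:
By the outcome, as a careful person would: the job done as asked, in the order asked, and still so for the second after the job is handed in, with the robot touching nothing.
It also fails if it takes over 38 s, if anything falls off the work surface, if the arm or the gripper's body presses on something with over 40 N, if the wrist force passes 120 N, or if a joint passes its speed limit or range.

ROBOT

A 7-joint arm with a two-finger parallel gripper is mounted at the origin on the work surface. World frame = base frame: x ahead of the robot, y to its left, z up, the work surface at z = 0. Lengths are in m, angles in rad, forces in N, time in s.
With the tool pointing down it reaches from about 0.425 to 0.875 m from the base axis. Payload 9.9 kg.
Tool frame: the origin (TCP) lies midway between the tips of the shut fingers; the grasp point (between the pads) lies 19 mm behind it; z points along the fingers, y is the line along which they close (so a half turn about z gives the same grasp; the last joint's range is limited). The gripper opens to 85 mm and grips with 20 to 120 N. Pads are 22 mm wide; open, the fingers measure 114 mm over their backs; the gripper's body (76 mm by 85 mm) begins 54 mm behind the grasp point. The pads swing forward as they close: fully open they stand 13 mm farther back than shut.
Start: joints at [-1.355, 0.576, 0.025, 1.437, -0.015, 1.129, -0.057], TCP at [0.199, 0.645, 0.231] pointing down, gripper open.
Joint ranges: [-2.76, 2.76], [-0.34, 2.15], [-1.52, 1.57], [0.19, 2.46], [-1.09, 4.23], [0.17, 1.99], [-2.82, 2.82]. Speed limits (rad/s): [2.22, 2.22, 3.01, 3.01, 3.14, 3.14, 3.14].

INTERFACE

Orientations are given as a unit quaternion [w, x, y, z].
In Python, from station import env gives the robot as it stands.
- The arm moves only by the shell command python3 steer.py 'ROWS' [FORCE]. ROWS is a JSON list of rows, 1 to 10 of them, each written [[rx, ry, rz], [dx, dy, dz], opening]: a rotation vector rx, ry, rz in a scale on which 1.0 is pi rad, then dx, dy, dz in shares of the most that a row can go, 1 being 50 mm, then the finger opening in m; each row shifts and turns the commanded pose from where the row before left it, along the tool's axes as they then stand; what a row does not reach is not made up. A row lasts 1/10 s, in which the tool goes at most 0.05 m and 0.15 rad, less where a joint would pass 70% of its speed; a pose out of reach is approached as far as the arm can. The fingers move at their own pace and stop on an object; FORCE is the grip in N (left out, the last holds). Time passes only in rows, so rows that do not move let the fingers close. It prints the time, the measured TCP pose, the force, the opening and the grip force at its end. No shift or turn number may pass 1 either way. Input that does not fit is refused with a message, and nothing moves.
- env.sense(): the state, without advancing time (a new reading comes with each control period).
- env.camera(name): name is "side" or "top"; returns a dict with "img" (384x512x3 uint8, blue, green, red), "K" (3x3 intrinsics, pixels), "k1" (the pictures are not rectified: a ray, as slopes to the right and down, at radius r is drawn at 1 + k1 r^2 times it, then the intrinsics apply), "extrinsics" (4x4, takes a point from world to camera coordinates). Camera axes: x right, y down, z forward; pixel columns grow to the right and rows downward; lengths in m; the calibration is good to about 2 mm. A picture is of the moment at which its call begins. There is no depth.
- env.job_done(): hands the job in; it is judged then, once.
The state is a dict: "clock": time; "q": joint angles; "joint_velocities": joint speeds; "effort": joint torques, N m; "eef_pos": TCP position; "tool_rot": TCP orientation; "contact_force": force on the tool from outside, world axes, zero at the start; "moment": the same for the moment, N m; "finger_gap": finger opening in m; "grip_force": force on a finger pad.
Only numpy, scipy, OpenCV 4.12 (cv2) and the standard library are available. Lean on these libraries where they do the work, as an engineer would, in place of code of your own. Each camera call takes 0.05 s, during which the arm holds its last target. There are 200 camera calls.

## Working session

There is one attempt and no reset: what is moved stays moved. The work goes in short steps, Python scripts to look and compute and a shell command to move; the robot and the scene stay as the last step left them, time stands still between calls to the robot, and variables do not carry over. Pictures are saved under pics/ and viewed, at most 10 in all, crops included, and the job is handed in when it is done.

```bash
ls; mkdir -p pics; python3 - <<'E'
from station import env
import cv2,numpy as np
s=env.sense();print({k:np.round(v,3).tolist() for k,v in s.items()})
for n in("side","top"):
    c=env.camera(n);cv2.imwrite(f"pics/{n}0.png",c["img"]);print(n,c["K"],c["k1"],np.round(c["extrinsics"],4))
E
```

```text
pics
station.py
steer.py
{'clock': 0.0, 'q': [-1.355, 0.577, 0.025, 1.438, -0.015, 1.129, -0.057], 'joint_velocities': [-0.001, -0.001, -0.0, 0.001, -0.001, -0.0, 0.001], 'effort': [0.001, -76.577, 2.251, -28.596, 0.015, 0.013, 0.0], 'eef_pos': [0.199, 0.644, 0.23], 'tool_rot': [-0.0, 0.149, 0.989, -0.001], 'contact_force': [-0.349, -0.557, -0.033], 'moment': [-0.044, 0.03, -0.008], 'grip_force': 0.0, 'finger_gap': 0.085}
side [[399.74570969   0.         252.82858474]
 [  0.         399.74570969 185.3767911 ]
 [  0.           0.           1.        ]] 0.02685542698070493 [[ 0.995  -0.0985  0.0135 -0.5623]
 [-0.0656 -0.7525 -0.6554  0.1186]
 [ 0.0747  0.6512 -0.7552  1.3004]
 [ 0.      0.      0.      1.    ]]
top [[382.70133357   0.         255.36976534]
 [  0.         382.70133357 191.70743722]
 [  0.           0.           1.        ]] -0.09312647268814028 [[ 8.8000e-03 -9.9990e-01  1.0000e-02  6.0000e-04]
 [-9.9580e-01 -9.7000e-03 -9.0700e-02  5.8400e-01]
 [ 9.0800e-02 -9.1000e-03 -9.9580e-01  1.0925e+00]
 [ 0.0000e+00  0.0000e+00  0.0000e+00  1.0000e+00]]
```

View pics/side0.png

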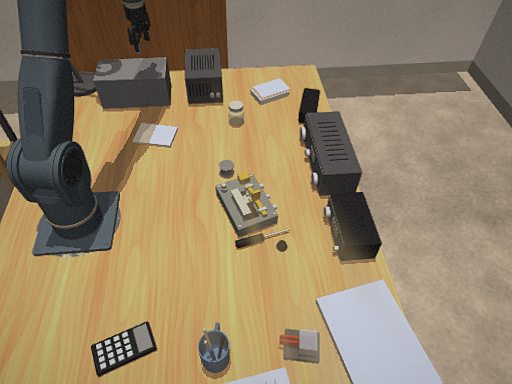

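View pics/top0.png

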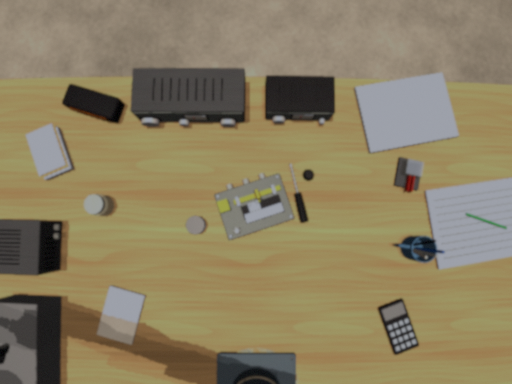

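Side: the unit is at about (247,203), jar at (236,112), reel at (227,168), screwdriver at (262,239). Top: the unit is at about (254,206), with its sockets facing up (world +x) and the clamp at left (223,206). I'll zoom in next.

```bash
python3 - <<'E'
import cv2,numpy as np
a=cv2.imread("pics/side0.png")[165:240,205:295];b=cv2.imread("pics/top0.png")[165:245,205:305]
a=cv2.resize(a,(720,600),interpolation=cv2.INTER_CUBIC);b=cv2.resize(b,(750,600),interpolation=cv2.INTER_CUBIC)
cv2.imwrite("pics/side0c.png",a);cv2.imwrite("pics/top0c.png",b)
E
```

```text
(no output)
```

View pics/side0c.png

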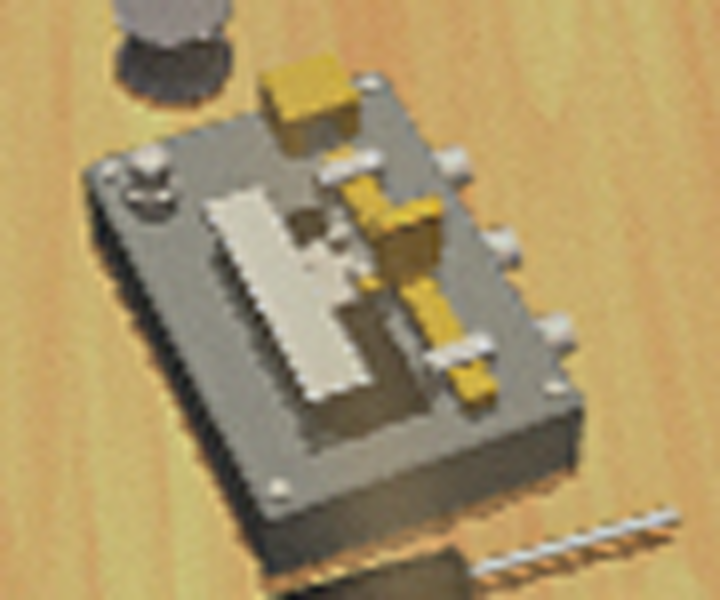

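View pics/top0c.png

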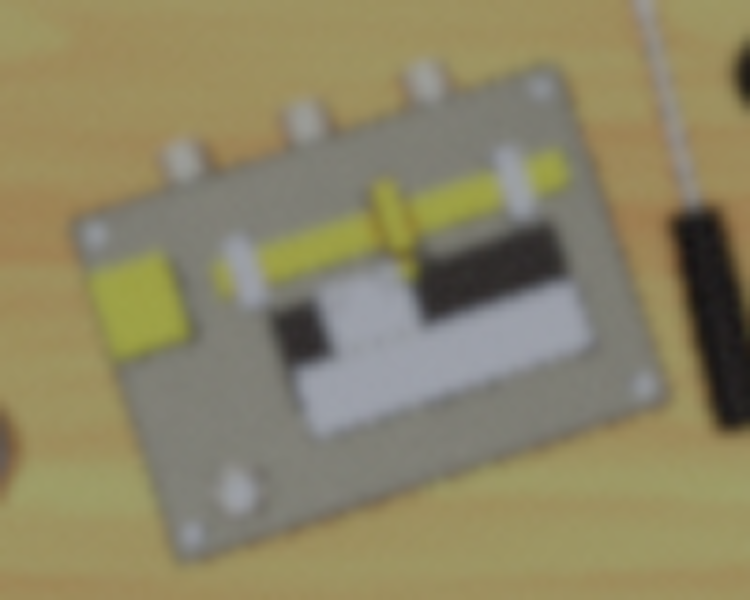

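Top crop: deck screws at (95,237), (542,88), (645,385), (190,535); plate corners (297,378), (575,285), (592,345), (320,435); tab top from (382,182) to (408,250). The side crop shows the same features, with screws at (372,83), (555,388), (278,490), (112,172) and the coax adaptor at (150,180), standing at unit −x,+y. Next I triangulate them.

```bash
cat > h.py <<'E'
import cv2,numpy as np
from station import env
def ray(c,p):
    u=cv2.undistortPoints(np.array([[p]],float),c["K"],np.array([c["k1"],0,0,0.]))[0,0]
    E=np.array(c["extrinsics"]);R=E[:3,:3];d=R.T@[u[0],u[1],1];return -R.T@E[:3,3],d/np.linalg.norm(d)
def tri(ra,rb):
    A=np.zeros((3,3));b=np.zeros(3)
    for o,d in(ra,rb):
        P=np.eye(3)-np.outer(d,d);A+=P;b+=P@o
    X=np.linalg.solve(A,b);return X,max(np.linalg.norm((np.eye(3)-np.outer(d,d))@(X-o)) for o,d in(ra,rb))
def plane(r,z): o,d=r;return o+d*(z-o[2])/d[2]
E
python3 - <<'E'
from h import *
s=env.camera("side");t=env.camera("top")
S=lambda p:ray(s,(205-.5+(p[0]+.5)/8,165-.5+(p[1]+.5)/8)); T=lambda p:ray(t,(205-.5+(p[0]+.5)/7.5,165-.5+(p[1]+.5)/7.5))
def refine(name,img,p,sc):
    # white-blob centroid near the picked screw
    cx,cy=205+p[0]/sc,165+p[1]/sc;x0,y0=int(cx)-3,int(cy)-3
    g=cv2.cvtColor(img,cv2.COLOR_BGR2GRAY)[y0:y0+7,x0:x0+7].astype(float);w=np.clip(g-np.percentile(g,75),0,None)
    yy,xx=np.mgrid[:7,:7];q=((x0+(w*xx).sum()/w.sum()),(y0+(w*yy).sum()/w.sum()));return q
N=["s++","s+-","s--","s-+"]
tp=[(95,237),(542,88),(645,385),(190,535)];sp=[(372,83),(555,388),(278,490),(112,172)]
C=[]
for n,a,b in zip(N,tp,sp):
    X,e=tri(T(a),S(b));C.append(X);print(n,X.round(4),round(e,4),'plane47 top',plane(T(a),.047)[:2].round(4),'side',plane(S(b),.047)[:2].round(4))
C=np.array(C);print("sides",[np.linalg.norm(C[i]-C[(i+1)%4]).round(4) for i in range(4)])
for n,pl in(("tri",C),("top",np.array([plane(T(a),.047) for a in tp])),("side",np.array([plane(S(a),.047) for a in sp]))):
    m=pl.mean(0);v=(pl[0]-pl[1]+pl[3]-pl[2])[:2];u=(pl[0]-pl[3]+pl[1]-pl[2])[:2]
    print(n,m.round(4),"yaw from y",np.arctan2(-v[0],v[1]).round(4),"from x",np.arctan2(u[1],u[0]).round(4))
print("plate")
for a,b in zip([(297,378),(575,285),(592,345),(320,435)],[(262,190),(370,380),(310,400),(207,203)]):
    X,e=tri(T(a),S(b));print(X.round(4),round(e,4),plane(T(a),.075)[:2].round(4),plane(S(b),.075)[:2].round(4))
print("tab ends")
for a,b in zip([(382,182),(408,250)],[(432,203),(383,218)]):
    X,e=tri(T(a),S(b));print(X.round(4),round(e,4),plane(T(a),.0945)[:2].round(4),plane(S(b),.0945)[:2].round(4))
E
```

```text
s++ [0.569  0.1155 0.0465] 0.0008 plane47 top [0.5682 0.1154] side [0.5697 0.1151]
s+- [ 0.627  -0.0553  0.0471] 0.0003 plane47 top [ 0.6273 -0.0553] side [ 0.6267 -0.0553]
s-- [ 0.5133 -0.095   0.0474] 0.0003 plane47 top [ 0.5136 -0.0951] side [ 0.5129 -0.0948]
s-+ [0.4554 0.0777 0.0427] 0.0003 plane47 top [0.4552 0.0775] side [0.4558 0.074 ]
sides [np.float64(0.1803), np.float64(0.1205), np.float64(0.1823), np.float64(0.1197)]
tri [0.5412 0.0107 0.0459] yaw from y 0.3252 from x 0.3284
top [0.5411 0.0106 0.047 ] yaw from y 0.3297 from x 0.3302
side [0.5413 0.0097 0.047 ] yaw from y 0.3247 from x 0.3404
plate
[0.5156 0.0371 0.0721] 0.0012 [0.5143 0.037 ] [0.5166 0.0346]
[ 0.5505 -0.0661  0.0752] 0.0007 [ 0.5498 -0.0661] [ 0.5513 -0.0659]
[ 0.5275 -0.0726  0.0738] 0.0001 [ 0.5275 -0.0725] [ 0.5273 -0.0734]
[0.4935 0.0283 0.0766] 0.0003 [0.4933 0.0283] [0.4939 0.0296]
tab ends
[0.5844 0.0064 0.0933] 0.0015 [0.5857 0.0063] [0.5828 0.0052]
[ 0.5614 -0.0034  0.0975] 0.0008 [ 0.5608 -0.0034] [ 0.5625 -0.0008]
```

Deck 120 × 181 mm at z about 46 mm, plate top about 74 mm and tab top about 95 mm all agree with the text. The unit is at (0.5412, 0.0105) with yaw 0.328. The tool's y axis should lie along unit x, which makes tool x = unit y. First I turn by +0.943 about tool z, then travel.

The manual's scale: shifts go in shares of 50 mm and turns go in shares of pi rad. Converting my numbers, 0.135 rad is 0.043.

```bash
python3 steer.py '[[[0,0,0.043],[0,0,0],0.042],[[0,0,0.043],[0,0,0],0.042],[[0,0,0.043],[0,0,0],0.042],[[0,0,0.043],[0,0,0],0.042],[[0,0,0.043],[0,0,0],0.042],[[0,0,0.043],[0,0,0],0.042],[[0,0,0.043],[0,0,0],0.042]]' && python3 steer.py '[[[0,0,0],[-0.84,0.134,0],0.042],[[0,0,0],[-0.84,0.134,0],0.042],[[0,0,0],[-0.84,0.134,0],0.042],[[0,0,0],[-0.84,0.134,0],0.042],[[0,0,0],[-0.84,0.134,0],0.042],[[0,0,0],[-0.84,0.134,0],0.042],[[0,0,0],[-0.84,0.134,0],0.042],[[0,0,0],[-0.84,0.134,0],0.042],[[0,0,0],[-0.84,0.134,0],0.042],[[0,0,0],[-0.84,0.134,0],0.042]]'
cat >> h.py <<'E'
from scipy.spatial.transform import Rotation as Ro
def rep():
    s=env.sense();q=np.array(s["tool_rot"]);R=Ro.from_quat(q[[1,2,3,0]]).as_matrix();p=np.array(s["eef_pos"])
    d=p-[.5412,.0105,0];c,n=np.cos(.328),np.sin(.328)
    print("t",round(s["clock"],2),"unit mm",(1e3*np.array([d[0]*c+d[1]*n,-d[0]*n+d[1]*c,p[2]])).round(1),"R in unit",(Ro.from_euler('z',-.328)*Ro.from_matrix(R)).as_matrix().round(3).tolist(),"F",np.round(s["contact_force"],2),"gap",round(s["finger_gap"],4),"q",np.round(s["q"],2))
E
python3 -c "from h import *;rep()"
```

```text
clock: 0.9
eef_pos: [0.1993, 0.6448, 0.2311]
tool_rot: [0.0, 0.585, 0.811, -0.0]
contact_force: [-0.4, 0.7, 1.4]
finger_gap: 0.0421
grip_force: 0.0
clock: 1.9
eef_pos: [0.3978, 0.2669, 0.2314]
tool_rot: [-0.0, 0.583, 0.813, 0.0]
contact_force: [0.9, 0.4, 0.5]
finger_gap: 0.0421
grip_force: 0.0
t 1.9 unit mm [-53.2 288.9 231.4] R in unit [[0.002, 1.0, 0.0], [1.0, -0.002, 0.0], [0.0, 0.0, -1.0]] F [0.92 0.42 0.49] gap 0.0421 q [-0.96  0.3   0.36  1.95 -0.13  0.92 -0.21]
```

In the tool's units: 0.05 m is 1, -0.042 m is -0.84.

```bash
python3 steer.py '[[[0,0,0],[-0.84,0.134,0],0.042],[[0,0,0],[-0.84,0.134,0],0.042],[[0,0,0],[-0.84,0.134,0],0.042],[[0,0,0],[-0.84,0.134,0],0.042],[[0,0,0],[-0.84,0.134,0],0.042],[[0,0,0],[-0.84,0.134,0],0.042],[[0,0,0],[-0.84,0.134,0.6],0.042],[[0,0,0],[-0.84,0.134,0.6],0.042],[[0,0,0],[0,0,1],0.042],[[0,0,0],[0,0,0],0.042]]' >/dev/null
python3 - <<'E'
from h import *
rep()
s=env.camera("side")["img"][130:230,200:320];t=env.camera("top")["img"][150:250,200:320]
cv2.imwrite("pics/p1.png",np.vstack([cv2.resize(i,(360,300),interpolation=cv2.INTER_CUBIC) for i in(s,t)]))
E
```

```text
t 2.9 unit mm [ -4.2 -41.8 118.7] R in unit [[0.004, 1.0, -0.009], [1.0, -0.004, 0.003], [0.003, -0.009, -1.0]] F [-1.6   1.15 -0.74] gap 0.0422 q [-0.26  0.56  0.36  1.9  -0.28  0.74  0.58]
```

View pics/p1.png

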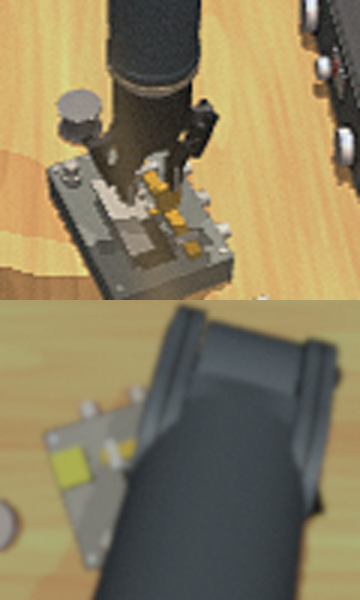

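The picture shows the two fingers above the deck, one over the plate (125,190) and the other over the bolt line (178,185). The top view is blocked by the arm. I'll correct by −5 mm in tool x and +5 mm in tool y, then descend.

In the tool's units: -0.005 m is -0.1.

```bash
python3 steer.py '[[[0,0,0],[-0.1,0.1,0],0.042],[[0,0,0],[0,0,0],0.042]]' >/dev/null;python3 -c "from h import *;rep()"; python3 steer.py '[[[0,0,0],[0,0,0.3],0.042],[[0,0,0],[0,0,0.3],0.042],[[0,0,0],[0,0,0.1],0.042],[[0,0,0],[0,0,0],0.042],[[0,0,0],[0,0,0],0.042]]' >/dev/null;python3 -c "from h import *;rep()"
```

```text
t 3.2 unit mm [  6.4 -47.5 126.1] R in unit [[0.001, 1.0, 0.004], [1.0, -0.001, -0.001], [-0.001, 0.004, -1.0]] F [-0.57 -0.24  0.65] gap 0.042 q [-0.26  0.55  0.36  1.88 -0.28  0.75  0.58]
t 3.7 unit mm [  4.9 -47.3  89.7] R in unit [[0.002, 1.0, 0.001], [1.0, -0.002, -0.0], [-0.0, 0.001, -1.0]] F [-1.06  0.66  0.12] gap 0.0419 q [-0.24  0.6   0.33  1.91 -0.3   0.67  0.6 ]
```

In the tool's units: 0.005 m is 0.1, -0.004 m is -0.08.

```bash
python3 steer.py '[[[0,0,0],[0,-0.08,0.1],0.042],[[0,0,0],[0,0,0.1],0.042],[[0,0,0],[0,0,0],0.042],[[0,0,0],[0,0,0],0.042]]' >/dev/null;python3 -c "from h import *;rep()"; python3 steer.py '[[[0,0,0],[0,0,0.08],0.042],[[0,0,0],[0,0,0],0.042],[[0,0,0],[0,0,0],0.042]]' >/dev/null;python3 -c "from h import *;rep()"
```

```text
t 4.1 unit mm [  0.2 -47.2  78.5] R in unit [[0.002, 1.0, -0.0], [1.0, -0.002, 0.0], [0.0, -0.0, -1.0]] F [-0.3   0.72  0.51] gap 0.042 q [-0.23  0.61  0.32  1.93 -0.31  0.64  0.61]
t 4.4 unit mm [  0.3 -47.2  74.5] R in unit [[0.002, 1.0, -0.0], [1.0, -0.002, 0.0], [0.0, -0.0, -1.0]] F [-0.09 -0.2  -0.63] gap 0.042 q [-0.23  0.62  0.32  1.94 -0.31  0.64  0.61]
```

Still no contact, so the tips sit a few mm above the TCP height. I'll keep going down in small steps and watch the force.

In the tool's units: 0.003 m is 0.06.

```bash
f(){ python3 -c "
from station import env
s=env.sense();print(round(s['eef_pos'][2],4),[round(v,2) for v in s['contact_force']],[round(v,2) for v in s['moment']])"; }
python3 steer.py '[[[0,0,0],[0,0,0.06],0.042],[[0,0,0],[0,0,0],0.042]]' >/dev/null;f
python3 steer.py '[[[0,0,0],[0,0,0.04],0.042],[[0,0,0],[0,0,0],0.042]]' >/dev/null;f
python3 steer.py '[[[0,0,0],[0,0,0],0.042]]' >/dev/null;f
python3 steer.py '[[[0,0,0],[0,0,0],0.042]]' >/dev/null;f
```

```text
0.0716 [np.float64(0.09), np.float64(0.17), np.float64(2.37)] [np.float64(-0.03), np.float64(0.01), np.float64(0.07)]
0.0697 [np.float64(0.01), np.float64(-0.34), np.float64(3.63)] [np.float64(-0.07), np.float64(0.03), np.float64(0.04)]
0.0698 [np.float64(0.6), np.float64(-0.08), np.float64(4.73)] [np.float64(-0.04), np.float64(0.02), np.float64(0.01)]
0.0698 [np.float64(-0.33), np.float64(-0.29), np.float64(4.28)] [np.float64(-0.07), np.float64(-0.02), np.float64(-0.01)]
```

Contact comes at TCP z of about 74 mm, and the force follows the spring. Now I press to about 65 mm.

In the tool's units: 0.002 m is 0.04.

```bash
f(){ python3 -c "
from station import env
s=env.sense();print(round(s['eef_pos'][2],4),[round(v,2) for v in s['contact_force']],[round(v,2) for v in s['moment']])"; }
python3 steer.py '[[[0,0,0],[0,0,0.04],0.042],[[0,0,0],[0,0,0],0.042],[[0,0,0],[0,0,0],0.042]]' >/dev/null;f
python3 steer.py '[[[0,0,0],[0,0,0.04],0.042],[[0,0,0],[0,0,0],0.042],[[0,0,0],[0,0,0],0.042]]' >/dev/null;f
python3 steer.py '[[[0,0,0],[0,0,0],0.042]]' >/dev/null;f
python3 steer.py '[[[0,0,0],[0,0,0],0.042]]' >/dev/null;f
python3 - <<'E'
from h import *
rep()
s=env.camera("side")["img"][140:240,200:300]
cv2.imwrite("pics/p2.png",cv2.resize(s,(600,600),interpolation=cv2.INTER_CUBIC))
E
```

```text
0.0677 [np.float64(0.01), np.float64(-0.73), np.float64(4.89)] [np.float64(-0.08), np.float64(-0.1), np.float64(0.02)]
0.0658 [np.float64(-0.01), np.float64(-0.42), np.float64(5.74)] [np.float64(-0.08), np.float64(-0.01), np.float64(0.01)]
0.0658 [np.float64(0.64), np.float64(-0.33), np.float64(6.28)] [np.float64(-0.13), np.float64(0.01), np.float64(0.0)]
0.0658 [np.float64(0.49), np.float64(-0.05), np.float64(5.92)] [np.float64(-0.1), np.float64(-0.01), np.float64(-0.01)]
t 5.8 unit mm [  0.5 -47.3  65.8] R in unit [[0.002, 1.0, 0.0], [1.0, -0.002, -0.0], [-0.0, 0.0, -1.0]] F [ 0.49 -0.05  5.92] gap 0.0423 q [-0.22  0.63  0.31  1.94 -0.32  0.62  0.62]
```

View pics/p2.png

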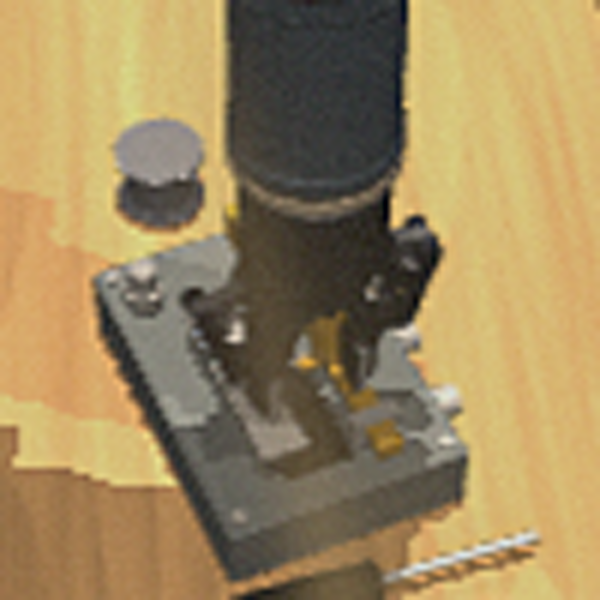

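The picture shows one finger on the plate (270,410), and the other behind the tab (355,385) with the tab at (330,340). The spring force of about 6 N means roughly 8 mm pressed. Next I push along tool +x.

```bash
python3 steer.py '[[[0,0,0],[0.06,0,0.01],0.042],[[0,0,0],[0.06,0,0],0.042],[[0,0,0],[0.06,0,0],0.042],[[0,0,0],[0.06,0,0],0.042],[[0,0,0],[0.06,0,0],0.042],[[0,0,0],[0.06,0,0],0.042],[[0,0,0],[0,0,0],0.042]]' >/dev/null;python3 -c "from h import *;rep()"; python3 steer.py '[[[0,0,0],[0.06,0,0],0.042],[[0,0,0],[0.06,0,0],0.042],[[0,0,0],[0.06,0,0],0.042],[[0,0,0],[0.06,0,0],0.042],[[0,0,0],[0,0,0],0.042]]' >/dev/null;python3 -c "from h import *;rep()"
```

```text
t 6.55 unit mm [  0.5 -30.9  65.5] R in unit [[0.003, 1.0, 0.001], [1.0, -0.003, -0.002], [-0.002, 0.001, -1.0]] F [ 1.58 -5.19  5.96] gap 0.0419 q [-0.26  0.63  0.32  1.96 -0.32  0.6   0.59]
t 7.05 unit mm [  0.5 -19.   65.6] R in unit [[0.003, 1.0, 0.001], [1.0, -0.003, -0.002], [-0.002, 0.001, -1.0]] F [ 2.32 -5.46  5.67] gap 0.0422 q [-0.28  0.62  0.32  1.97 -0.33  0.6   0.58]
```

In the tool's units: 0.003 m is 0.06.

```bash
python3 steer.py '[[[0,0,0],[0.06,0,0],0.042],[[0,0,0],[0.06,0,0],0.042],[[0,0,0],[0.06,0,0],0.042],[[0,0,0],[0.06,0,0],0.042],[[0,0,0],[0.06,0,0],0.042],[[0,0,0],[0,0,0],0.042]]' >/dev/null;python3 -c "from h import *;rep()"; python3 steer.py '[[[0,0,0],[0.06,0,0],0.042],[[0,0,0],[0.04,0,0],0.042],[[0,0,0],[0,0,0],0.042]]' >/dev/null;python3 -c "from h import *;rep()"; python3 steer.py '[[[0,0,0],[0.04,0,0],0.042],[[0,0,0],[0,0,0],0.042]]' >/dev/null;python3 -c "from h import *;rep()"
```

```text
t 7.65 unit mm [ 0.5 -4.  65.5] R in unit [[0.003, 1.0, 0.001], [1.0, -0.003, -0.002], [-0.002, 0.001, -1.0]] F [ 2.12 -5.69  6.44] gap 0.0418 q [-0.31  0.62  0.32  1.98 -0.33  0.59  0.56]
t 7.95 unit mm [ 0.5  0.8 65.5] R in unit [[0.003, 1.0, 0.001], [1.0, -0.003, -0.002], [-0.002, 0.001, -1.0]] F [ 1.81 -5.95  6.53] gap 0.0419 q [-0.32  0.62  0.32  1.99 -0.33  0.59  0.55]
t 8.15 unit mm [ 0.5  2.7 65.5] R in unit [[0.003, 1.0, 0.001], [1.0, -0.003, -0.003], [-0.002, 0.001, -1.0]] F [ 1.21 -6.27  6.23] gap 0.0417 q [-0.32  0.62  0.32  1.99 -0.33  0.59  0.54]
```

In the tool's units: 0.002 m is 0.04.

```bash
r(){ python3 -c "from h import *;rep()"|sed 's/R in.*F/F/'; }
python3 steer.py '[[[0,0,0],[0.04,0,0],0.042],[[0,0,0],[0,0,0],0.042]]' >/dev/null;r; python3 steer.py '[[[0,0,0],[0.04,0,0],0.042],[[0,0,0],[0,0,0],0.042]]' >/dev/null;r
```

```text
t 8.35 unit mm [ 0.4  3.6 65.6] F [ 2.96 -9.2   5.16] gap 0.0422 q [-0.33  0.62  0.32  1.99 -0.33  0.59  0.54]
t 8.55 unit mm [ 0.4  3.7 65.6] F [  5.06 -15.36   2.44] gap 0.0417 q [-0.33  0.61  0.32  1.99 -0.33  0.58  0.54]
```

The end stop is reached: motion stalls at +3.7 mm (about 4 expected) and the force rises to 16 N. With the catch still held, I back off the tab and then lift straight up.

In the tool's units: -0.004 m is -0.08, -0.003 m is -0.06.

```bash
r(){ python3 -c "from h import *;rep()"|sed 's/R in.*F/F/'; }
python3 steer.py '[[[0,0,0],[0,0,0],0.042],[[0,0,0],[-0.06,0,0],0.042],[[0,0,0],[-0.08,0,0],0.042],[[0,0,0],[-0.08,0,0],0.042],[[0,0,0],[0,0,0],0.042]]' >/dev/null;r; python3 steer.py '[[[0,0,0],[0,0,-0.1],0.042],[[0,0,0],[0,0,-0.1],0.042],[[0,0,0],[0,0,-0.2],0.042],[[0,0,0],[0,0,-0.4],0.042],[[0,0,0],[0,0,-0.6],0.042],[[0,0,0],[0,0,-0.8],0.042],[[0,0,0],[0,0,-0.8],0.042],[[0,0,0],[0,0,0],0.042]]' >/dev/null;r
python3 steer.py '[[[0,0,0],[0.9,0,0],0.042],[[0,0,0],[0.9,0,0],0.042],[[0,0,0],[0.9,0,0],0.042],[[0,0,0],[0.9,0,0],0.042],[[0,0,0],[0.9,0,0],0.042],[[0,0,0],[0.9,0,0],0.042],[[0,0,0],[0.9,0,0],0.042],[[0,0,0],[0.9,0,0],0.042],[[0,0,0],[0,0,0],0.042],[[0,0,0],[0,0,0],0.042]]' >/dev/null;r
python3 - <<'E'
import cv2,numpy as np
from h import *
s=env.camera("side");t=env.camera("top")
a=s["img"][165:240,205:295];b=t["img"][165:240,205:305]
cv2.imwrite("pics/p3.png",np.hstack([cv2.resize(a,(360,300),interpolation=cv2.INTER_CUBIC),cv2.resize(b,(400,300),interpolation=cv2.INTER_CUBIC)]))
E
```

```text
t 9.05 unit mm [ 0.2 -1.6 65.2] F [-1.02  1.25  6.34] gap 0.042 q [-0.31  0.62  0.32  1.98 -0.33  0.59  0.56]
t 9.85 unit mm [  2.3  -3.7 220.5] F [ 0.57 -0.94  0.3 ] gap 0.0421 q [-0.4   0.42  0.44  1.82 -0.21  0.94  0.45]
t 10.85 unit mm [  0.5 358.4 214.7] F [ 0.45 -1.1  -0.83] gap 0.0423 q [-1.04  0.43  0.39  1.8  -0.2   0.95 -0.23]
```

View pics/p3.png

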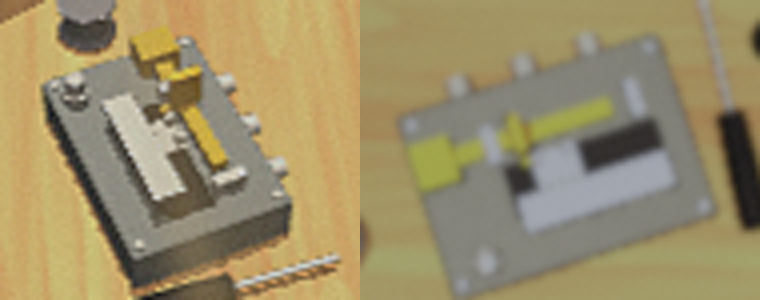

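The picture shows the bolt in the clamp, with the tab next to the +40 staple, and the plate looks up again. I'll check the numbers against the first pictures.

```bash
python3 - <<'E'
from h import *
s=env.camera("side");t=env.camera("top")
X,e=tri(ray(t,(205+157/4,165+136/4)),ray(s,(205+186/4,165+71/4)));d=X-[.5412,.0105,0];c,n=np.cos(.328),np.sin(.328)
print("tab unit",d[0]*c+d[1]*n,-d[0]*n+d[1]*c,X[2],e)
for nm,cam,box in(("side",s,(185,217,229,254)),("top",t,(197,224,240,286))):
    a=cv2.imread(f"pics/{nm}0.png");b=cam["img"]
    for i in(a,b):
        h=cv2.cvtColor(i,cv2.COLOR_BGR2HSV)[box[0]:box[1],box[2]:box[3]];m=((h[...,2]>150)&(h[...,1]<60)).astype(np.uint8)
        k,_,st,ce=cv2.connectedComponentsWithStats(m);j=1+st[1:,4].argmax();print(nm,st[j],ce[j].round(2))
    print("changed px away from bolt/arm", nm, [tuple(x) for x in cv2.connectedComponentsWithStats((cv2.absdiff(a,b).max(2)>60).astype(np.uint8))[2][1:] if x[4]>15])
E
```

```text
tab unit 0.02653286369107099 0.018786308608466716 0.0952699576355561 0.002893425788800279
side [  1   3  22  27 271] [12.44 15.4 ]
side [  1   3  24  27 273] [12.55 15.55]
changed px away from bolt/arm side [(np.int32(17), np.int32(0), np.int32(6), np.int32(49), np.int32(68)), (np.int32(200), np.int32(0), np.int32(11), np.int32(10), np.int32(40)), (np.int32(128), np.int32(5), np.int32(22), np.int32(47), np.int32(232)), (np.int32(125), np.int32(8), np.int32(11), np.int32(17), np.int32(60)), (np.int32(69), np.int32(32), np.int32(3), np.int32(18), np.int32(25)), (np.int32(69), np.int32(52), np.int32(5), np.int32(13), np.int32(24)), (np.int32(135), np.int32(63), np.int32(24), np.int32(15), np.int32(166)), (np.int32(182), np.int32(72), np.int32(4), np.int32(7), np.int32(16)), (np.int32(72), np.int32(96), np.int32(12), np.int32(57), np.int32(219)), (np.int32(90), np.int32(109), np.int32(76), np.int32(83), np.int32(1786)), (np.int32(17), np.int32(113), np.int32(3), np.int32(26), np.int32(35)), (np.int32(193), np.int32(143), np.int32(35), np.int32(31), np.int32(321)), (np.int32(54), np.int32
[... 486 characters left out ...]
6))]
top [  5   5  38  21 411] [21.2  14.19]
top [  5   4  38  22 430] [21.3  14.04]
changed px away from bolt/arm top [(np.int32(36), np.int32(217), np.int32(13), np.int32(4), np.int32(40)), (np.int32(0), np.int32(221), np.int32(120), np.int32(163), np.int32(5413)), (np.int32(54), np.int32(225), np.int32(5), np.int32(5), np.int32(18)), (np.int32(53), np.int32(233), np.int32(6), np.int32(6), np.int32(23)), (np.int32(39), np.int32(266), np.int32(4), np.int32(8), np.int32(23)), (np.int32(74), np.int32(309), np.int32(137), np.int32(75), np.int32(2270)), (np.int32(0), np.int32(347), np.int32(8), np.int32(10), np.int32(46)), (np.int32(201), np.int32(366), np.int32(14), np.int32(4), np.int32(29))]
```

The tab is at unit y of about +19 mm, and the plate is back at its original image position (up). Nothing else has changed except the arm and its shadow. Handing in.

```bash
python3 -c "from station import env;print(env.job_done())"
```

```text
the job is handed in; nothing more can be done
None
```

The antenna is earthed and the job is handed in: the bolt was pushed to its end stop in the clamp with the catch held down throughout, the catch is up again, the hand is clear, and I saw nothing else moved.

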